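# Seat a pipe in the welding V-blocks, butt it to the stop and clamp it

## Robot

A 6-joint arm with a two-finger parallel gripper is mounted at the origin on the work surface. World frame = base frame: x ahead of the robot, y to its left, z up, the work surface at z = 0. Lengths are in m, angles in rad, forces in N, time in s.
With the tool pointing down it reaches from about 0.225 to 0.875 m from the base axis. Payload 3.4 kg.
Tool frame: the origin (TCP) lies at the very end of the fingers, on their centre line; the grasp point (between the pads) lies 19 mm behind it; z points along the fingers, y is the direction in which the jaws open and shut (so a half turn about z gives the same grasp; the last joint's range is limited). The gripper opens to 85 mm and grips with 20 to 120 N. Pads are 22 mm wide; open, the fingers measure 114 mm over their backs; the gripper's body (76 mm by 85 mm) begins 54 mm behind the grasp point. The pads swing forward as they close: fully open they stand 13 mm farther back than shut.
Start: joints at [1.111, 0.276, 1.505, -0, 1.361, -0.121], TCP at [0.191, 0.542, 0.21] pointing down, gripper open.
Joint ranges: [-2.89, 2.89], [-0.75, 2.08], [0.22, 2.7], [-1.18, 4.32], [0.11, 2.71], [-2.7, 2.7]. Speed limits (rad/s): [2.57, 2.57, 3.14, 3.14, 3.14, 3.14].

## Interface

Orientations are given as a unit quaternion [w, x, y, z].
In Python, from rig import telemetry, imaging, manip, finder gives the robot as it stands.
- The arm moves only by the tool arm_command, never from a script. Its argument "steps" is a list of rows, each a list of 3 entries, a list of its own where there are three numbers: the turn, a rotation vector about the world's x, y, z in rad, then the shift along the world's x, y, z in mm, then the closure in counts, from 0 (fully open) to 255 (shut). In form: [[[rx, ry, rz], [dx, dy, dz], grip], ...]. A call has 1 to 20 rows; each row shifts and turns the commanded pose from where the row before left it; what a row does not reach is not made up. A row lasts 1/8 s, in which the tool goes at most 62.5 mm and 10.7 degrees, less where a joint would pass 70% of its speed; a pose out of reach is approached as far as the arm can. A call is refused whole if a number of a shift passes 62.5 or a number of a turn 0.188, either way. A call with a gripper value outside its range is refused whole. The fingers move at their own pace and stop on an object; "newtons" is the grip in N (left out, the last holds). Time passes only in rows, so rows that do not move let the fingers close. It gives the time, the measured TCP pose, the force and the opening at its end, in the units of the state.
- telemetry.get_state(): the state, without advancing time (a new reading comes with each control period).
- imaging.get_image(name): name is "side" or "top"; returns the picture (420x560x3 uint8, blue, green, red); there is no depth.
- imaging.camera_params(name): a dict with "intrinsics" (3x3 intrinsics, pixels), "D" ([k1, k2, p1, p2, k3] as OpenCV has them; the pictures are not rectified), "R" (3x3) and "t" (3): a world point X has camera coordinates R X + t. Camera axes: x right, y down, z forward; pixel columns grow to the right and rows downward; lengths in m; the calibration is good to about 2 mm. A picture is of the moment at which its call begins. camera_params takes no time and is no camera call.
- manip.sign_off(): hands the job in, once; it reports no verdict.
Trained networks look in the newest picture that a camera, given by its name, has taken for a name from the list of things; names that differ only in an ending like _2 or _b are one class to them, and where a whole thing is asked for, a point or a joint stands for the part that bears it (a point fixed in the world has none). Each returns a list of dicts, best first, with "score" (0 to 1); they miss things now and then, are a little off and sometimes report something else, mostly with a low value. They report only what shows in the picture. A call takes as long as a camera call. They do not tell look-alikes from the thing itself.
- finder.cut_out(camera, thing): "pixels" (420x560 bool, what is visible of it) and "extent" ([left, top, width, height] in pixels, round what is visible of it).
The state is a dict: "clock": time; "qpos": joint angles; "qd": joint speeds; "effort": joint torques, N m; "position": TCP position; "ee_rot": TCP orientation; "contact_force": force on the tool from outside, world axes, zero at the start; "moment": the same for the moment, N m; "width": finger opening in m.
Only numpy, scipy, OpenCV 4.12 (cv2) and the standard library are available. Lean on these libraries where they do the work, as an engineer would, in place of code of your own. Each camera call takes 0.05 s, during which the arm holds its last target.

## Task

Lay the long pipe section in the two V-blocks of the welding fixture, a finger's width short of the end stop, lowering it gently until you feel it seat before going on; still holding it, slide it along the Vs until it butts lightly against the stop, then let go so it centres itself. Then swing the hold-down clamp over and press it firmly down on the pipe so that it stays tight. Leave the other things on the table where they are, and force nothing.

Things in the scene. Friction and masses are not known exactly. Their poses are not given: they have to be found in the camera images.
- pipe: The long steel pipe section, 42 mm outside diameter, 220 mm long, 0.35 to 0.6 kg. Origin at its middle, on its axis; its x runs along the pipe (either end is alike). It starts lying level in one of two low wooden rests, its axis 31.4 mm above the table.
- fixture: Grey welding fixture fixed to the table: base plate 150 (x) x 270 (y) x 12 mm, origin under its middle at table height. It carries two steel V-blocks with their Vs along the fixture's y and their middle plane at x = 0, a stop and a clamp. Between the V-blocks 125 mm is free for a gripper; the beam there lies 40 mm below the axis of a seated pipe.
- v_left (a point): Point on the base plate's top (12 mm above the table) under the middle of the V-block at the fixture's y = +75 mm, next to the stop. Each V-block is a 90-degree V open upward, 25 mm long (along y), about 72 mm wide. Both stand on one height screw whose setting differs every time and is not reported: the axis of a seated pipe comes 70 to 82 mm above the table. They do not yield in use.
- v_right (a point): The same point under the other V-block, at the fixture's y = -75 mm.
- stop: The steel end stop of the fixture: upright plate 60 mm wide, 12 mm thick, its top 102 mm above the table. This origin coincides with the fixture's origin.
- stop_face (a point): Middle of the stop's flat face, which looks along the fixture's -y, at y = +110 mm, 76 mm above the table. A pipe that butts against it has its middle at the fixture's y = 0.
- clamp (a joint): Angle of the hold-down clamp (rad): 0 is the arm level, pointing along the fixture's +x over the left V-block; it grows as the arm swings up and back towards the fixture's -x; it starts open at 1.45 to 1.8, and is within 0.15 of level when down on the pipe. The hinge is stiff (0.35 N m, about 4 N near the tip): the arm stays where left, and tight once pressed on with 8 to 15 N near its tip.
- clamp_tip (a point): Free end of the clamp arm, mid width and mid thickness. The arm is a flat steel bar, 100 mm from hinge to tip, 22 mm wide, 10 mm thick; a pad under it (6 mm) meets the pipe's top 54 mm from the hinge. It can be pushed over with closed fingers from behind. Open, it stands up to 210 mm above the table.
- clamp_hinge (a point): The clamp's hinge axis, at the fixture's x = -54, y = +75 mm, 108 mm above the table, at the arm's mid thickness; it runs along the fixture's y. Two cheeks 10 mm thick stand beside it, 25 mm apart, up to 118 mm above the table.
- offcut: A short pipe offcut of the same diameter, only 120 mm long, lying in the other rest; leave it.
- hammer: Hammer lying behind the fixture; leave it.
- brush: Brush lying behind the fixture; leave it.
- wrench: Wrench lying flat; leave it.
- spray: Spray can, 64 mm diameter, 170 mm tall, standing; leave it.
- angle_bar: Flat piece of steel bar 100 x 40 x 12 mm lying between robot and fixture; leave it.
- magnet_square: L-shaped magnet square, 90 mm, lying flat; leave it.
There are look-alikes about, which are no part of the job. What is shaped like the pipe but blue is not meant.

How it is judged:
By the outcome, as a careful person would: the job done as asked, in the order asked, and still so for the second after the job is handed in, with the robot touching nothing.
It also fails if it takes over 72 s, if anything falls off the work surface, if the arm or the gripper's body presses on something with over 40 N, if the wrist force passes 120 N, or if a joint passes its speed limit or range.

## Working session

There is one attempt and no reset: what is moved stays moved. The work goes in short steps, Python scripts to look and compute and a tool call to move; the robot and the scene stay as the last step left them, time stands still between calls to the robot, and variables do not carry over. Pictures are saved under pics/ and viewed, and the job is handed in when it is done.

Besides the shell and the picture viewer there is one more tool, called as name(argument=value, ...) on one line, values as JSON. arm_command: Moves the arm, as the interface text tells. Its arguments: {"type":"object","properties":{"steps":{"type":"array"},"newtons":{"type":"number"}},"required":["steps"]}

```bash
mkdir -p pics; ls
python3 - <<'E'
from rig import telemetry, imaging
import cv2
for n in ("top","side"):
    im=imaging.get_image(n); cv2.imwrite(f"pics/{n}0.png",im)
    p=imaging.camera_params(n); print(n,p)
print(telemetry.get_state())
E
```

```text
pics
top {'intrinsics': array([[478.8360919 ,   0.        , 278.87833039],
       [  0.        , 478.8360919 , 213.262626  ],
       [  0.        ,   0.        ,   1.        ]]), 'D': array([-0.05361497,  0.        ,  0.        ,  0.        ,  0.        ]), 'R': array([[-0.0283347 , -0.99943849,  0.01788449],
       [-0.99874612,  0.02756729, -0.04178805],
       [ 0.04127156, -0.01904612, -0.99896642]]), 't': array([0.0299927 , 0.47644476, 1.51327307])}
side {'intrinsics': array([[483.61652983,   0.        , 284.1369195 ],
       [  0.        , 483.61652983, 206.33628168],
       [  0.        ,   0.        ,   1.        ]]), 'D': array([-0.15273064,  0.        ,  0.        ,  0.        ,  0.        ]), 'R': array([[ 0.74701531, -0.66477309,  0.00669825],
       [-0.3952992 , -0.45225929, -0.79949989],
       [ 0.53451536,  0.59459085, -0.60062888]]), 't': array([-0.32092093,  0.2773574 ,  1.30416393])}
{'clock': 0.1, 'qpos': array([ 1.11098626e+00,  2.76522688e-01,  1.50600662e+00,  2.28960222e-06,
        1.36069600e+00, -1.21022838e-01]), 'qd': array([ 0.00272644, -0.0008897 , -0.00331494,  0.00042701, -0.00215004,
       -0.00190287]), 'effort': array([ 1.36721763e-03, -4.17697513e+01, -2.46406120e+01, -7.15041551e-05,
        5.66784336e-03,  1.54019688e-05]), 'position': array([0.1908891 , 0.54185574, 0.20963137]), 'ee_rot': array([-2.34829587e-04,  1.68584854e-01,  9.85686807e-01, -7.81825073e-04]), 'contact_force': array([-0.02264087,  0.14489381, -0.10457757]), 'moment': array([-0.01011004, -0.02800646, -0.04071997]), 'width': 0.08537569123279068}
```

View pics/top0.png

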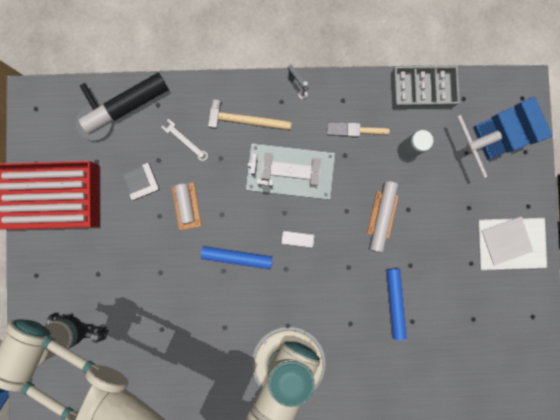

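View pics/side0.png

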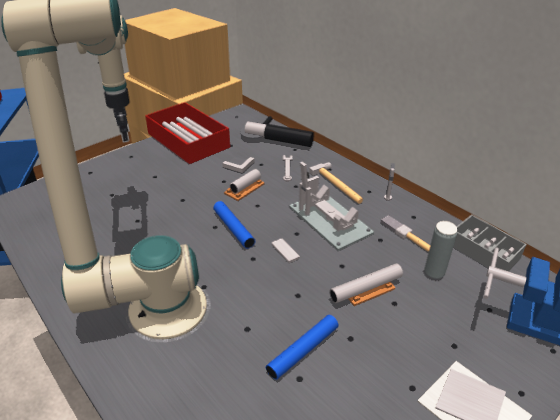

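The top view shows the pipe at about (385,216), the fixture at about (290,172) with the stop on its left end, and the clamp standing open near (262,182). The blue look-alikes are at (236,257) and (397,303), and the offcut is at (184,203).

```bash
cat > h.py <<'E'
import numpy as np, cv2
from rig import telemetry, imaging, finder
from scipy.optimize import least_squares
P={n:imaging.camera_params(n) for n in("top","side")}
def proj(n,X):
    p=P[n]; r,_=cv2.Rodrigues(p['R']); o,_=cv2.projectPoints(np.float64(X).reshape(-1,1,3),r,p['t'],p['intrinsics'],p['D']); return o[:,0]
def ray(n,uv):
    p=P[n]; u=cv2.undistortPoints(np.float64(uv).reshape(-1,1,2),p['intrinsics'],p['D'])[:,0]
    d=np.c_[u,np.ones(len(u))]@p['R']; return -p['R'].T@p['t'],d
def onz(n,uv,z):
    c,d=ray(n,uv); return c+d*((z-c[2])/d[:,2])[:,None]
E
python3 - <<'E'
from h import *
ov={n:imaging.get_image(n) for n in P}
for n in P:
    for th in("pipe","fixture","stop","clamp_tip","v_left"):
        for k,r in enumerate(finder.cut_out(n,th)[:3]):
            m=r['pixels'].astype(np.uint8); ys,xs=np.nonzero(m)
            print(n,th,round(r['score'],2),r['extent'],m.sum(), np.round(cv2.minAreaRect(np.c_[xs,ys].astype(np.float32))[0],1),np.round(cv2.minAreaRect(np.c_[xs,ys].astype(np.float32))[1:][0],1))
            np.save(f"m_{n}_{th}_{k}.npy",m)
            c,_=cv2.findContours(m,0,1); 
            big=cv2.resize(ov[n],None,fx=1,fy=1)
E
```

```text
top pipe 0.87 [371.5, 182.1, 27.5, 69.5] 986 [383.6 216.4] [14.4 70.8]
top pipe 0.78 [385.0, 269.5, 20.5, 70.8] 946 [396.5 303.9] [71.1 13.6]
top pipe 0.71 [195.5, 246.2, 75.8, 24.6] 925 [235.4 257.8] [70.3 14.1]
top fixture 0.92 [247.3, 145.0, 88.5, 53.5] 3907 [289.8 171.4] [85. 47.]
top fixture 0.47 [395.5, 131.0, 38.9, 30.2] 704 [415.  144.9] [21.8 37.8]
top clamp_tip 0.54 [262.9, 181.7, 5.9, 3.9] 51 [264.  181.5] [5. 8.]
top v_left 0.75 [243.2, 144.4, 89.8, 57.2] 4056 [290.  171.8] [85.7 48.7]
top v_left 0.68 [393.2, 130.3, 42.5, 32.7] 714 [415.  145.1] [22.2 37.4]
top v_left 0.23 [207.8, 99.5, 82.9, 29.4] 871 [249.5 114. ] [28. 81.]
side pipe 0.81 [329.0, 262.5, 71.7, 45.6] 1170 [365.4 282.6] [17.5 75.6]
side pipe 0.71 [213.8, 201.5, 41.7, 46.7] 652 [234.1 224.7] [55.4 12.8]
side pipe 0.7 [265.9, 315.8, 72.2, 61.3] 1427 [301.5 346.7] [18.4 85.7]
side fixture 0.69 [377.3, 215.6, 52.1, 31.8] 455 [405.3 232.8] [54.6 11.1]
side fixture 0.56 [293.0, 161.2, 78.9, 92.6] 3055 [324.9 210.9] [100.4  42.7]
side stop 0.74 [374.7, 218.0, 54.5, 29.0] 522 [404.9 232.6] [55.4 12.2]
side stop 0.64 [306.3, 174.6, 10.6, 18.0] 114 [313.6 185.2] [15.8  8.8]
side v_left 0.82 [289.7, 164.4, 84.6, 84.1] 2959 [325.4 210.9] [100.3  42.5]
```

Run:
```python
import cv2,numpy as np
t=cv2.imread('pics/top0.png'); s=cv2.imread('pics/side0.png')
a=cv2.resize(t[135:210,235:345],None,fx=7,fy=7,interpolation=cv2.INTER_CUBIC)
b=cv2.resize(s[145:255,280:380],None,fx=5.4,fy=5.4,interpolation=cv2.INTER_CUBIC)
cv2.imwrite('pics/ta.png',a);cv2.imwrite('pics/sb.png',b)
```

```text
(no output)
```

View pics/ta.png

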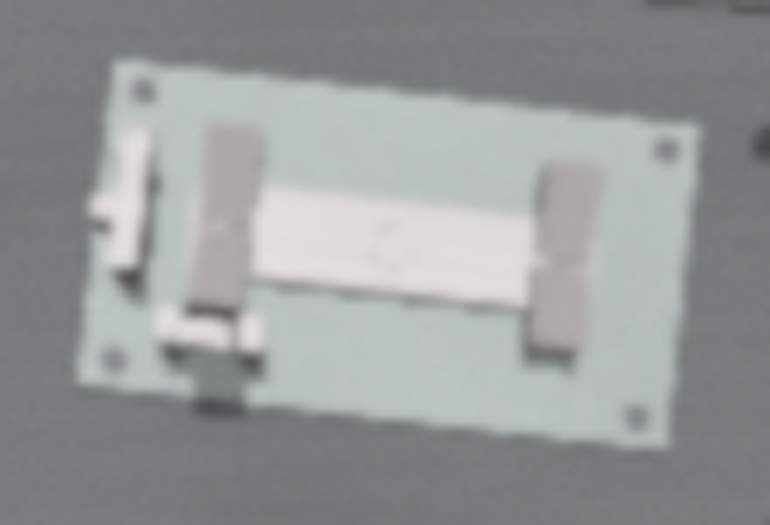

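View pics/sb.png

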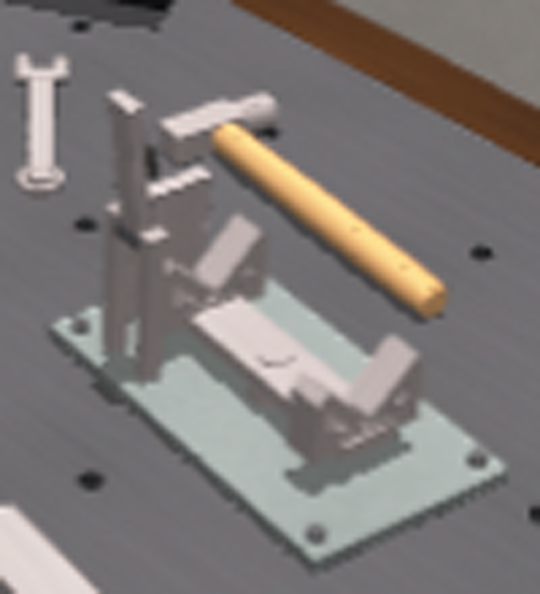

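```bash
cat > m.py <<'E'
from h import *
from scipy.optimize import minimize
# fixture
tc=(np.array([[115,58],[700,122],[668,448],[78,382]])+.5)/7-.5+[235,135]
sc=(np.array([[505,465],[316,556],[52,325]])+.5)/5.4-.5+[280,145]
C=np.array([[75,135,12],[75,-135,12],[-75,-135,12],[-75,135,12]])/1000.
def T(q,X):
    c,s=np.cos(q[2]),np.sin(q[2]); return np.asarray(X)@np.array([[c,-s,0],[s,c,0],[0,0,1]]).T+[q[0],q[1],0]
def res(q,w=(1,1)): 
    return np.r_[w[0]*(proj('top',T(q,C))-tc).ravel(), w[1]*(proj('side',T(q,C[[1,2,3]]))-sc).ravel()]
for w in((1,0),(0,1),(1,1)):
    f=least_squares(res,[.5,0,0],args=(w,)); print(w,f.x,np.round(f.fun,1))
q=f.x; np.save('fix.npy',q)
# pipe
a=np.linspace(0,2*np.pi,24,endpoint=False)
def cyl(p,L=.22,z=.0314):
    y,zz=.021*np.cos(a),z+.021*np.sin(a)
    X=np.concatenate([np.c_[np.full(24,e),y,zz] for e in(-L/2,L/2)]); return T(p,X)
def cost(p,views,L,mk):
    s=0
    for n in views:
        h=cv2.convexHull(proj(n,cyl(p,L)).astype(np.float32))[:,0]
        im=np.zeros((420*4,560*4),np.uint8); cv2.fillConvexPoly(im,np.round((h*4+1.5)*4).astype(int),255,shift=2)
        r=cv2.resize(im,(560,420),interpolation=cv2.INTER_AREA)/255.
        s+=np.abs(r-mk[n]).sum()
    return s
mk={n:np.load(f'm_{n}_pipe_0.npy') for n in P}
for v in(('top',),('side',),('top','side')):
    best=None
    for y0 in(1.3,1.5,1.1,-1.3):
        c=onz('top',[[383.6,216.4]],.0314)[0]
        r=minimize(cost,[c[0],c[1],y0],args=(v,.22,mk),method='Nelder-Mead',options=dict(initial_simplex=np.array([[c[0],c[1],y0],[c[0]+.01,c[1],y0],[c[0],c[1]+.01,y0],[c[0],c[1],y0+.15]])))
        if best is None or r.fun<best.fun: best=r
    print(v,best.x,best.fun)
E
python3 m.py
```

```text
(1, 0) [ 0.61227957 -0.02388052 -0.13611811] [-0.1 -0.1  0.2  0.1 -0.  -0.1 -0.   0.1  0.   0.  -0.   0.  -0.  -0. ]
(0, 1) [ 0.613563   -0.02324727 -0.13640353] [-0.  -0.  -0.  -0.  -0.  -0.  -0.  -0.   0.8 -0.  -0.2  0.3 -0.6 -0.5]
(1, 1) [ 0.61260669 -0.02377954 -0.13582865] [-0.1 -0.2  0.1 -0.  -0.1 -0.2 -0.1  0.   0.8  0.2 -0.3  0.6 -0.7 -0.4]
('top',) [ 0.45606463 -0.31279717 -0.26281239] 50.588235294117645
('side',) [ 0.45749343 -0.3133232  -0.26616638] 90.80392156862746
('top', 'side') [ 0.45682457 -0.31311849  2.87801607] 146.38039215686274
```

Run:
```python
import cv2,numpy as np
t=cv2.imread('pics/top0.png'); s=cv2.imread('pics/side0.png')
a=cv2.resize(t[175:260,355:415],None,fx=7,fy=7,interpolation=cv2.INTER_CUBIC)
b=cv2.resize(s[255:315,320:410],None,fx=7,fy=7,interpolation=cv2.INTER_CUBIC)
o=np.zeros((600,800,3),np.uint8)
a=cv2.resize(a,(353,500)); b=cv2.resize(b,(440,293)); o[:500,:353]=a; o[:293,355:795]=b
cv2.imwrite('pics/pp.png',o)
```

```text
(no output)
```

View pics/pp.png

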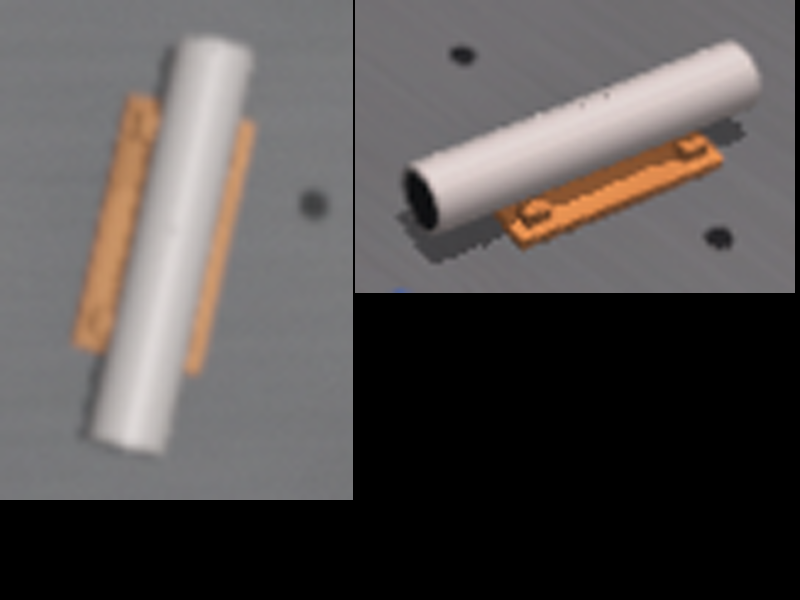

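arm_command(steps=[[[0,0,0.015],[16.6,-53.4,0],0],[[0,0,0.015],[16.6,-53.4,0],0],[[0,0,0.015],[16.6,-53.4,0],0],[[0,0,0.015],[16.6,-53.4,0],0],[[0,0,0.015],[16.6,-53.4,0],0],[[0,0,0],[16.6,-53.4,0],0],[[0,0,0],[16.6,-53.4,0],0],[[0,0,0],[16.6,-53.4,0],0],[[0,0,0],[16.6,-53.4,0],0],[[0,0,0],[16.6,-53.4,0],0],[[0,0,0],[16.6,-53.4,0],0],[[0,0,0],[16.6,-53.4,0],0],[[0,0,0],[16.6,-53.4,0],0],[[0,0,0],[16.6,-53.4,0],0],[[0,0,0],[16.6,-53.4,0],0],[[0,0,0],[17,-54,0],0],[[0,0,0],[0,0,0],0],[[0,0,0],[0,0,0],0]])

```text
clock: 2.95
position: [0.4567, -0.3122, 0.21]
ee_rot: [-0.001, 0.132, 0.991, 0.001]
contact_force: [-1.0, 1.5, 0.4]
width: 0.0855
```

arm_command(steps=[[[0,0,0],[0,-1,-40],0],[[0,0,0],[0,0,-50],0],[[0,0,0],[0,0,-50],0],[[0,0,0],[0,0,-30],0],[[0,0,0],[0,0,-16],0],[[0,0,0],[0,0,-10],0],[[0,0,0],[0,0,0],0]], newtons=50)

```text
clock: 3.82
position: [0.4574, -0.3135, 0.0148]
ee_rot: [0.0, 0.131, 0.991, -0.0]
contact_force: [-0.2, -0.5, -0.2]
width: 0.0854
```

arm_command(steps=[[[0,0,0],[0,0,0],80],[[0,0,0],[0,0,0],110],[[0,0,0],[0,0,0],180],[[0,0,0],[0,0,0],255],[[0,0,0],[0,0,0],255],[[0,0,0],[0,0,0],255],[[0,0,0],[0,0,0],255],[[0,0,0],[0,0,0],255]], newtons=50)

```text
clock: 4.82
position: [0.4578, -0.3127, 0.0155]
ee_rot: [0.001, 0.132, 0.991, 0.001]
contact_force: [0.3, 4.2, 5.2]
width: 0.0362
```

Run:
```python
from h import *
s=imaging.get_image('side'); cv2.imwrite('pics/s1.png',s)
print(telemetry.get_state()['contact_force'])
```

```text
[1.06242753 4.16348379 5.1229509 ]
```

View pics/s1.png

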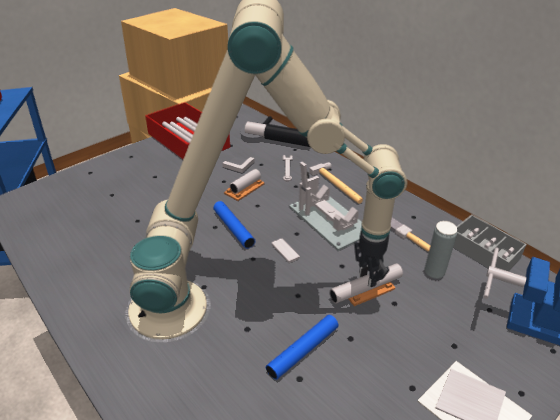

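Width reads 36 mm with 5 N upward. Lift slightly and see.

arm_command(steps=[[[0,0,0],[0,0,2],255],[[0,0,0],[0,0,2],255],[[0,0,0],[0,0,2],255],[[0,0,0],[0,0,0],255],[[0,0,0],[0,0,0],255]])

```text
clock: 5.5
position: [0.4569, -0.3137, 0.0203]
ee_rot: [-0.0, 0.132, 0.991, 0.0]
contact_force: [0.6, -0.5, -4.0]
width: 0.036
```

Run:
```python
from h import *
s=imaging.get_image('side'); o=cv2.resize(s[220:320,320:430],None,fx=6,fy=6,interpolation=cv2.INTER_CUBIC); cv2.imwrite('pics/s2.png',o)
print(telemetry.get_state())
```

```text
{'clock': 5.55, 'qpos': array([-7.27097267e-01,  4.17463186e-01,  1.81624132e+00, -4.58017757e-05,
        9.08228477e-01, -2.03401725e+00]), 'qd': array([-9.42700332e-04,  6.26144980e-04, -9.40655818e-04,  2.16823504e-03,
       -3.30094269e-04, -6.56546471e-05]), 'effort': array([-1.27843869e-02, -4.57405651e+01, -1.93496865e+01, -2.76532825e-03,
       -3.64102147e-03, -3.56879036e-05]), 'position': array([ 0.45696937, -0.31369427,  0.02026415]), 'ee_rot': array([-1.51026411e-04,  1.31541747e-01,  9.91310617e-01,  8.04513756e-05]), 'contact_force': array([-0.46433782,  0.2796746 , -3.36719547]), 'moment': array([-0.03109202,  0.04098668, -0.00038207]), 'width': 0.03587697192186891}
```

View pics/s2.png

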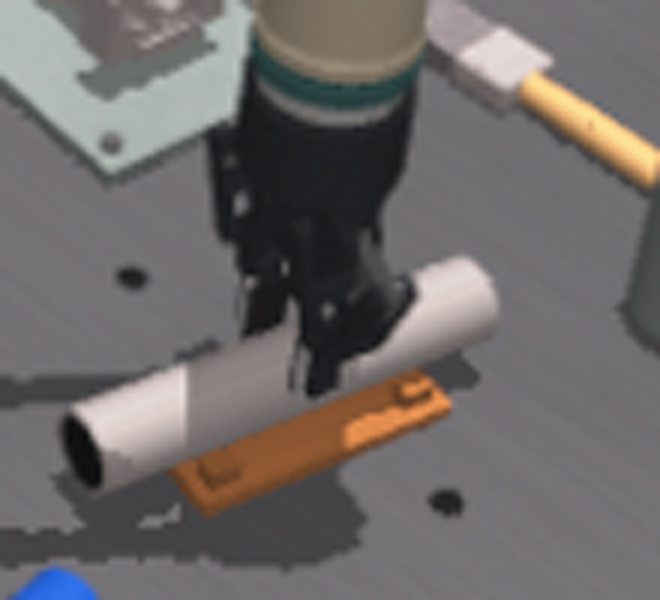

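arm_command(steps=[[[0,0,0],[0,0,20],255],[[0,0,0],[0,0,40],255],[[0,0,0],[0,0,55],255],[[0,0,0],[0,0,55],255],[[0,0,0],[0,0,40],255],[[0,0,0],[0,0,10],255],[[0,0,-0.12],[13,23,0],255],[[0,0,-0.12],[13,23,0],255],[[0,0,-0.12],[13,23,0],255],[[0,0,-0.12],[13,23,0],255],[[0,0,-0.12],[13,23,0],255],[[0,0,-0.12],[13,23,0],255],[[0,0,-0.12],[13,23,0],255],[[0,0,-0.12],[13,23,0],255],[[0,0,-0.12],[13,23,0],255],[[0,0,-0.12],[13,23,0],255],[[0,0,-0.12],[13,23,0],255],[[0,0,-0.123],[10,20,0],255],[[0,0,0],[0,0,0],255],[[0,0,0],[0,0,0],255]])

```text
clock: 8.05
position: [0.6091, -0.0411, 0.2387]
ee_rot: [-0.001, 0.753, 0.658, -0.001]
contact_force: [-0.2, -0.7, -5.0]
width: 0.0356
```

```bash
cat > chk.py <<'E'
from h import *
import sys
k=sys.argv[1]
q=np.load('fix.npy')
def F(X): c,s=np.cos(q[2]),np.sin(q[2]); d=np.asarray(X)[...,:2]-q[:2]; return d@np.array([[c,-s],[s,c]])
st=telemetry.get_state(); e=st['ee_rot']; 
from scipy.spatial.transform import Rotation as Ro
M=Ro.from_quat(np.r_[e[1:],e[0]]).as_matrix()
print('clk',st['clock'],'pos',np.round(st['position'],4),'fix xy mm',np.round(F(st['position'])*1000,1),'jawyaw-fix',np.arctan2(M[1,1],M[0,1])-q[2],'z',np.round(M[:,2],4),'F',np.round(st['contact_force'],1),'M',np.round(st['moment'],2),'w',st['width'])
if len(sys.argv)>2:
    t=imaging.get_image('top'); s=imaging.get_image('side'); cv2.imwrite(f'pics/{k}_t.png',t); cv2.imwrite(f'pics/{k}_s.png',s)
    o=np.hstack([cv2.resize(t[110:230,220:350],(390,360),interpolation=cv2.INTER_CUBIC),cv2.resize(s[120:260,270:400],(390,420),interpolation=cv2.INTER_CUBIC)[:360]])
    cv2.imwrite(f'pics/{k}.png',o)
E
python3 chk.py c1 1
```

```text
clk 8.05 pos [ 0.6091 -0.0411  0.2387] fix xy mm [ -1.1 -17.6] jawyaw-fix 0.0010446894648476757 z [-3.3e-03 -4.0e-04 -1.0e+00] F [-0.2 -0.7 -5. ] M [-0.06 -0.01  0.03] w 0.03564312856915222
```

View pics/c1.png

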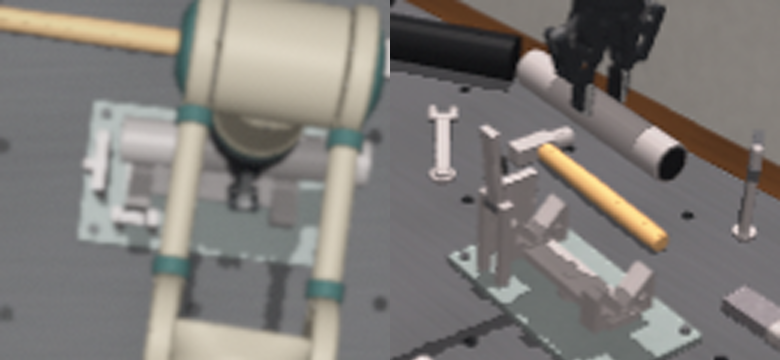

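```bash
cat > fitp.py <<'E'
from h import *
from scipy.optimize import minimize
import sys
q=np.load('fix.npy')
imaging.get_image('side')
rs=finder.cut_out('side','pipe')
st=telemetry.get_state(); tp=st['position']
cands=[(r['score'],r['extent']) for r in rs]; print(cands)
a=np.linspace(0,2*np.pi,24,endpoint=False)
ax=np.array([-np.sin(q[2]),np.cos(q[2]),0]); nx=np.array([np.cos(q[2]),np.sin(q[2]),0]); uz=np.array([0,0,1.])
def hull(p): # along offset, z axis, pitch ; lateral 0
    d=ax*np.cos(p[2])+uz*np.sin(p[2]); u=np.cross(nx,d)
    c=np.array([tp[0],tp[1],0])+ax*p[0]+uz*p[1]
    X=np.concatenate([c+d*s*.11+.021*(np.cos(a)[:,None]*nx+np.sin(a)[:,None]*u) for s in(-1,1)])
    return cv2.convexHull(proj('side',X).astype(np.float32))[:,0]
h0=hull([0,tp[2]+.016,0]); c0=h0.mean(0)
r=min(rs,key=lambda r:np.hypot(r['extent'][0]+r['extent'][2]/2-c0[0],r['extent'][1]+r['extent'][3]/2-c0[1]))
m=r['pixels'].astype(np.uint8); ys,xs=np.nonzero(m); hm=np.zeros_like(m); cv2.fillConvexPoly(hm,cv2.convexHull(np.c_[xs,ys].astype(np.int32)),1)
def cost(p):
    im=np.zeros((1680,2240),np.uint8); cv2.fillConvexPoly(im,np.round((hull(p)*4+1.5)*4).astype(int),255,shift=2)
    return np.abs(cv2.resize(im,(560,420),interpolation=cv2.INTER_AREA)/255.-hm).sum()
x0=[0,tp[2]+.016,0]
f=minimize(cost,x0,method='Nelder-Mead',options=dict(initial_simplex=np.array([x0,np.add(x0,[.01,0,0]),np.add(x0,[0,.01,0]),np.add(x0,[0,0,.06])])))
print('along off mm',f.x[0]*1000,'axis-TCP z mm',(f.x[1]-tp[2])*1000,'pitch',f.x[2],'cost',f.fun,hm.sum(),m.sum())
E
python3 fitp.py
```

```text
[(0.81, [311.2, 137.6, 58.4, 46.5]), (0.74, [214.8, 200.5, 42.3, 51.0]), (0.73, [267.6, 315.7, 71.9, 63.6])]
along off mm -2.706603356556425 axis-TCP z mm 14.439028554230987 pitch 0.004883747291878555 cost 55.38823529411764 935 768
```

arm_command(steps=[[[0,0,0],[1,1,-30],255],[[0,0,0],[0,0,-40],255],[[0,0,0],[0,0,-40],255],[[0,0,0],[0,0,-25],255],[[0,0,0],[0,0,-12],255],[[0,0,0],[0,0,-6],255],[[0,0,0],[0,0,-4],255],[[0,0,0],[0,0,-4],255],[[0,0,0],[0,0,-2],255],[[0,0,0],[0,0,-2],255],[[0,0,0],[0,0,0],255],[[0,0,0],[0,0,0],255]])

```text
clock: 9.75
position: [0.6112, -0.0397, 0.0755]
ee_rot: [0.0, 0.754, 0.657, 0.0]
contact_force: [-0.9, 0.1, -4.9]
width: 0.0359
```

```bash
python3 chk.py c2 1
```

```text
clk 9.75 pos [ 0.6112 -0.0397  0.0755] fix xy mm [  0.8 -15.9] jawyaw-fix -0.0001438245443093622 z [ 3.e-04 -1.e-04 -1.e+00] F [-0.9  0.1 -4.9] M [ 0.01 -0.03 -0.02] w 0.0358969432941679
```

View pics/c2.png

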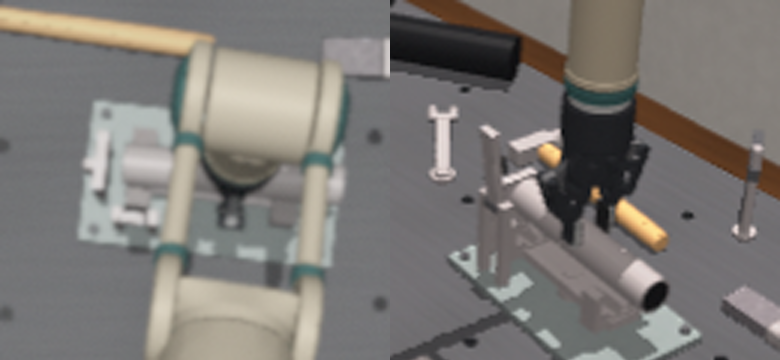

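The pipe hangs over both Vs, short of the stop, with its near end clear of the clamp. Lowering now by feel.

arm_command(steps=[[[0,0,0],[0,0,-1.5],255],[[0,0,0],[0,0,-1.5],255],[[0,0,0],[0,0,-1.5],255],[[0,0,0],[0,0,-1.5],255],[[0,0,0],[0,0,0],255]])

```text
clock: 10.48
position: [0.6109, -0.0396, 0.0692]
ee_rot: [-0.0, 0.754, 0.657, -0.0]
contact_force: [0.1, 0.4, -3.6]
width: 0.0356
```

arm_command(steps=[[[0,0,0],[0,0,-1],255],[[0,0,0],[0,0,-1],255],[[0,0,0],[0,0,0],255]])

```text
clock: 10.85
position: [0.611, -0.0397, 0.0673]
ee_rot: [-0.0, 0.754, 0.657, -0.0]
contact_force: [-0.2, 0.4, -3.8]
width: 0.0359
```

arm_command(steps=[[[0,0,0],[0,0,-1],255],[[0,0,0],[0,0,-1],255],[[0,0,0],[0,0,0],255]])

```text
clock: 11.22
position: [0.6111, -0.0396, 0.0661]
ee_rot: [0.0, 0.754, 0.657, 0.0]
contact_force: [-2.5, 1.4, 3.2]
width: 0.0357
```

arm_command(steps=[[[0,0,0],[-0.5,0,-0.5],255],[[0,0,0],[0,0,0],255],[[0,0,0],[0,0,0],255]])

```text
clock: 11.6
position: [0.6111, -0.0396, 0.066]
ee_rot: [0.001, 0.754, 0.657, 0.001]
contact_force: [-2.8, 0.5, 5.4]
width: 0.0357
```

```bash
python3 chk.py c3; python3 fitp.py
```

```text
clk 11.6 pos [ 0.6111 -0.0396  0.066 ] fix xy mm [  0.6 -15.9] jawyaw-fix -0.00019970297732874176 z [ 1.6e-03 -1.0e-04 -1.0e+00] F [-2.8  0.5  5.4] M [0.11 0.34 0.  ] w 0.035722271680104764
[(0.93, [213.2, 200.7, 43.1, 47.0]), (0.82, [311.5, 180.3, 48.9, 50.8])]
along off mm -3.8179561016743357 axis-TCP z mm 15.787216276774554 pitch -0.0059774028459599615 cost 56.96470588235294 829 639
```

Seated: z has stopped, with about 9 N of contact and the weight taken. Now sliding toward the stop.

arm_command(steps=[[[0,0,0],[-0.8,0,0],255],[[0,0,0],[0.27,1.98,0],255],[[0,0,0],[0.27,1.98,0],255],[[0,0,0],[0.27,1.98,0],255],[[0,0,0],[0.27,1.98,0],255],[[0,0,0],[0,0,0],255]])

```text
clock: 12.45
position: [0.6107, -0.0325, 0.0648]
ee_rot: [0.0, 0.754, 0.657, -0.001]
contact_force: [-1.7, -4.5, 2.4]
width: 0.0359
```

```bash
python3 chk.py c3
```

```text
clk 12.45 pos [ 0.6107 -0.0325  0.0648] fix xy mm [-0.7 -8.9] jawyaw-fix -0.00029999836148944525 z [-5.0e-04 -1.3e-03 -1.0e+00] F [-1.7 -4.5  2.4] M [-0.77  0.38 -0.28] w 0.03590257707976434
```

arm_command(steps=[[[0,0,0],[0.2,1.5,0],255],[[0,0,0],[0.2,1.5,0],255],[[0,0,0],[0.2,1.5,0],255],[[0,0,0],[0.2,1.5,0],255],[[0,0,0],[0,0,0],255]])

```text
clock: 13.08
position: [0.6116, -0.0263, 0.0648]
ee_rot: [0.0, 0.754, 0.657, -0.0]
contact_force: [-1.7, -4.7, 1.5]
width: 0.0358
```

arm_command(steps=[[[0,0,0],[0.14,1,0],255],[[0,0,0],[0.14,1,0],255],[[0,0,0],[0,0,0],255]])

```text
clock: 13.45
position: [0.6119, -0.0241, 0.0648]
ee_rot: [0.0, 0.754, 0.657, -0.0]
contact_force: [-2.7, -5.9, 1.6]
width: 0.0354
```

arm_command(steps=[[[0,0,0],[0.14,1,0],255],[[0,0,0],[0,0,0],255]])

```text
clock: 13.7
position: [0.6121, -0.0229, 0.0649]
ee_rot: [0.0, 0.754, 0.657, -0.0]
contact_force: [-2.1, -4.5, 1.3]
width: 0.0357
```

```bash
python3 chk.py c3
```

```text
clk 13.7 pos [ 0.6121 -0.0229  0.0649] fix xy mm [-0.6  0.8] jawyaw-fix -0.00025478027666508973 z [-0.e+00 -2.e-04 -1.e+00] F [-2.1 -4.5  1.3] M [-0.75  0.35 -0.29] w 0.03572695200050325
```

Still sliding freely (steady about 4.5 N of drag). Continuing in 1 mm steps.

arm_command(steps=[[[0,0,0],[0.14,1,0],255],[[0,0,0],[0,0,0],255]])

```text
clock: 13.95
position: [0.6122, -0.0222, 0.0648]
ee_rot: [0.0, 0.753, 0.658, -0.0]
contact_force: [-2.3, -5.8, 1.6]
width: 0.0358
```

arm_command(steps=[[[0,0,0],[0.14,1,0],255],[[0,0,0],[0,0,0],255]])

```text
clock: 14.2
position: [0.6121, -0.0222, 0.0648]
ee_rot: [0.001, 0.753, 0.658, -0.001]
contact_force: [-2.2, -7.5, 1.7]
width: 0.036
```

arm_command(steps=[[[0,0,0],[0.14,1,0],255],[[0,0,0],[0,0,0],255]])

```text
clock: 14.45
position: [0.6122, -0.0222, 0.0648]
ee_rot: [0.001, 0.753, 0.658, -0.002]
contact_force: [-2.8, -10.5, 1.8]
width: 0.0358
```

```bash
python3 chk.py c4 1; python3 fitp.py
```

```text
clk 14.45 pos [ 0.6122 -0.0222  0.0648] fix xy mm [-0.6  1.5] jawyaw-fix 0.0007714530311712375 z [-8.0e-04 -4.3e-03 -1.0e+00] F [ -2.8 -10.5   1.8] M [-1.69  0.44 -0.25] w 0.03575397819375525
[(0.82, [213.7, 201.7, 45.5, 43.9]), (0.75, [308.5, 180.3, 46.4, 47.7])]
along off mm -4.4655963935416025 axis-TCP z mm 15.751140009021114 pitch 0.006111217757051856 cost 65.2313725490196 741 540
```

View pics/c4.png

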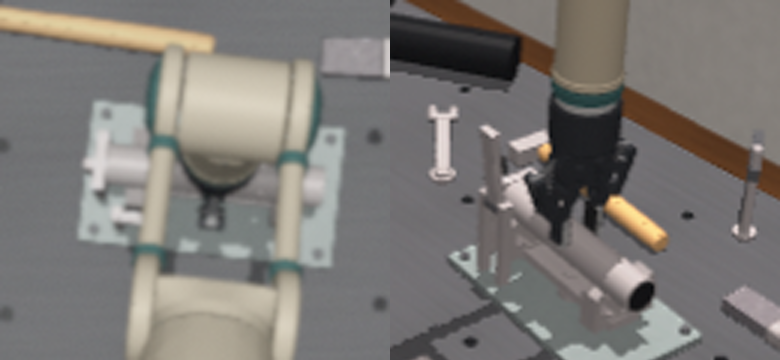

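Butted: the position held through 3 mm of command while the force rose to 10 N. Easing off, then releasing.

arm_command(steps=[[[0,0,0],[-0.2,-1.5,0],255],[[0,0,0],[0,0,0],255],[[0,0,0],[0,0,0],200],[[0,0,0],[0,0,0],120],[[0,0,0],[0,0,0],60],[[0,0,0],[0,0,0],0],[[0,0,0],[0,0,0],0],[[0,0,0],[0,0,0],0],[[0,0,0],[0,0,0],0]])

```text
clock: 15.78
position: [0.6124, -0.0211, 0.0649]
ee_rot: [0.0, 0.753, 0.657, 0.0]
contact_force: [0.6, 0.3, -0.3]
width: 0.085
```

```bash
python3 chk.py c5
```

```text
clk 15.775 pos [ 0.6124 -0.0211  0.0649] fix xy mm [-0.6  2.6] jawyaw-fix -9.452136960083624e-05 z [ 1.e-04  1.e-04 -1.e+00] F [ 0.6  0.3 -0.3] M [ 0.02 -0.04 -0.01] w 0.08502128103883864
```

arm_command(steps=[[[0,0,0],[0,0,8],0],[[0,0,0],[0,0,20],0],[[0,0,0],[0,0,45],0],[[0,0,0],[0,0,55],0],[[0,0,0],[0,0,55],120],[[0,0,0],[0,0,40],255],[[0,0,0],[-50,-10,10],255],[[0,0,0],[-50,-10,0],255],[[0,0,0],[-50,-10,0],255],[[0,0,0],[-30,0,0],255],[[0,0,0],[0,0,0],255]])

```text
clock: 17.15
position: [0.4306, -0.0511, 0.2991]
ee_rot: [0.001, 0.754, 0.657, 0.001]
contact_force: [0.2, 0.5, -1.1]
width: -0.0002
```

```bash
python3 chk.py c6 1
```

```text
clk 17.15 pos [ 0.4306 -0.0511  0.2991] fix xy mm [-176.7  -51.7] jawyaw-fix -0.001175304262669069 z [ 1.9e-03 -5.0e-04 -1.0e+00] F [ 0.2  0.5 -1.1] M [ 0.03 -0.    0.  ] w -0.000207825204199874
```

View pics/c6.png

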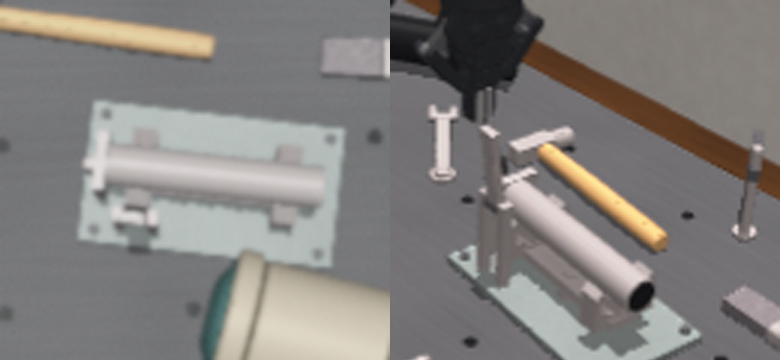

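Run:
```python
from h import *
q=np.load('fix.npy'); c,s=np.cos(q[2]),np.sin(q[2])
W=lambda x,y,z:np.array([q[0]+(c*x-s*y)/1e3,q[1]+(s*x+c*y)/1e3,z/1e3])
for th in(1.45,1.55,1.65,1.75,1.8):
    X=[W(-54+100*np.cos(th)-o*np.sin(th),75+d,108+100*np.sin(th)+o*np.cos(th)) for o in(-5,5) for d in(-11,11)]
    print(th,np.round(proj('side',X),1).tolist(),np.round(proj('top',X).mean(0),1))
s_=cv2.imread('pics/c6_s.png'); t_=cv2.imread('pics/c6_t.png')
o=np.hstack([cv2.resize(s_[150:210,285:335],(400,480),interpolation=cv2.INTER_CUBIC),cv2.resize(t_[155:205,240:290],(400,400),interpolation=cv2.INTER_CUBIC).repeat(1,0) if 0 else cv2.resize(t_[155:215,240:290],(400,480),interpolation=cv2.INTER_CUBIC)])
cv2.imwrite('pics/cl.png',o)
for n in P:
  for r in finder.cut_out(n,'clamp')[:2]: print(n,r['score'],r['extent'])
```

```text
1.45 [[311.9, 162.1], [307.8, 159.1], [309.4, 162.7], [305.3, 159.6]] [264.9 173.2]
1.55 [[309.4, 162.7], [305.3, 159.6], [306.8, 163.6], [302.7, 160.5]] [264.5 176.8]
1.65 [[306.8, 163.6], [302.7, 160.5], [304.2, 164.7], [300.2, 161.6]] [264.1 180.3]
1.75 [[304.2, 164.7], [300.2, 161.6], [301.7, 166.1], [297.6, 163.0]] [263.7 183.9]
1.8 [[303.0, 165.4], [298.9, 162.3], [300.4, 166.9], [296.3, 163.8]] [263.5 185.7]
side 0.7 [297.0, 167.4, 13.5, 18.7]
```

View pics/cl.png

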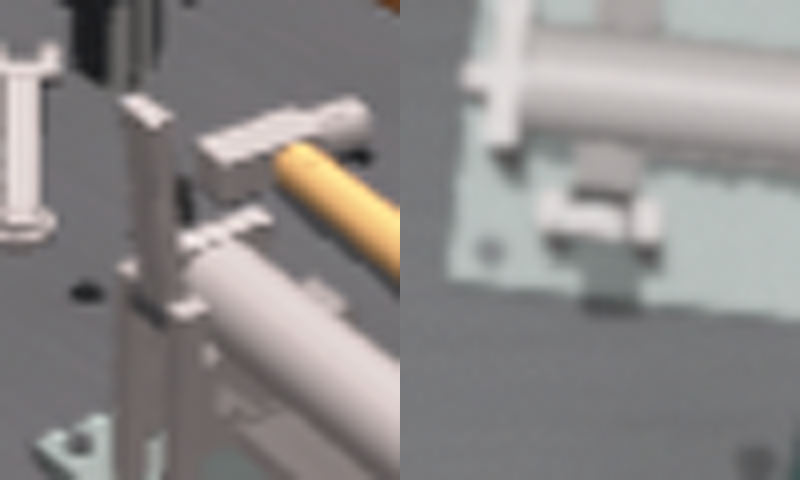

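arm_command(steps=[[[0,0,0.1745],[10.4,12.8,0],255],[[0,0,0.1745],[10.4,12.8,0],255],[[0,0,0.1745],[10.4,12.8,0],255],[[0,0,0.1745],[10.4,12.8,0],255],[[0,0,0.1745],[10.4,12.8,0],255],[[0,0,0.1745],[10.4,12.8,0],255],[[0,0,0.1745],[10.4,12.8,0],255],[[0,0,0.1745],[10.4,12.8,0],255],[[0,0,0.1745],[10.4,12.8,0],255],[[0,0,0],[0,0,-38],255],[[0,0,0],[0,0,-38],255],[[0,0,0],[0,0,-38],255],[[0,0,0],[0,0,0],255],[[0,0,0],[0,0,0],255]], newtons=80)

```text
clock: 19.1
position: [0.5275, 0.0642, 0.1849]
ee_rot: [0.001, 0.068, 0.998, 0.0]
contact_force: [-0.6, 0.0, 0.4]
width: 0.0004
```

```bash
python3 chk.py c7 1
```

```text
clk 19.1 pos [0.5275 0.0642 0.1849] fix xy mm [-96.2  75.6] jawyaw-fix 1.5706589644541673 z [ 1.7e-03  1.0e-04 -1.0e+00] F [-0.6  0.   0.4] M [ 0.03 -0.08  0.04] w 0.0003611749872358004
```

View pics/c7.png

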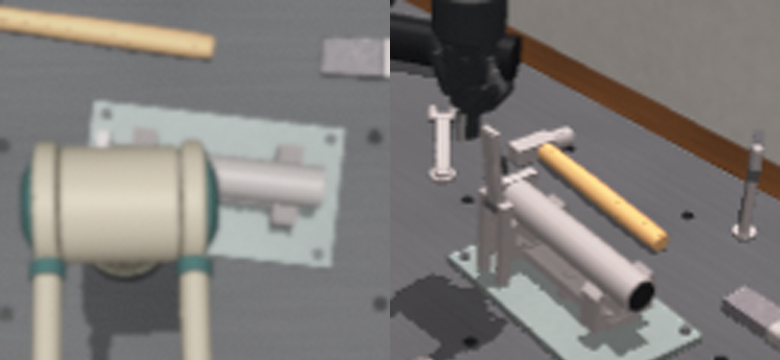

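Run:
```python
import numpy as np
r=80; q2=-.1358
w=[(-96.2,184.9)]
for th in list(np.linspace(1.62,0.25,17)):
    w.append((-54+r*np.cos(th)-5*np.sin(th)-11,108+r*np.sin(th)+5*np.cos(th)))
    p=w[-2];dx=w[-1][0]-p[0];dz=w[-1][1]-p[1]
    print(round(th,2),np.round(w[-1],1),np.round([dx*np.cos(q2),dx*np.sin(q2),dz],1).tolist())
```

```text
1.62 [-73.9 187.7] [22.1, -3.0, 2.8]
1.53 [-67.1 188.1] [6.8, -0.9, 0.5]
1.45 [-60.2 188. ] [6.8, -0.9, -0.1]
1.36 [-53.4 187.3] [6.8, -0.9, -0.7]
1.28 [-46.7 186. ] [6.7, -0.9, -1.3]
1.19 [-40.1 184.2] [6.5, -0.9, -1.9]
1.11 [-33.6 181.8] [6.4, -0.9, -2.4]
1.02 [-27.4 178.8] [6.1, -0.8, -3.0]
0.94 [-21.5 175.3] [5.9, -0.8, -3.5]
0.85 [-15.9 171.4] [5.5, -0.8, -4.0]
0.76 [-10.7 166.9] [5.2, -0.7, -4.4]
0.68 [ -5.8 162.1] [4.8, -0.7, -4.9]
0.59 [ -1.4 156.8] [4.4, -0.6, -5.3]
0.51 [  2.5 151.2] [3.9, -0.5, -5.6]
0.42 [  6.  145.3] [3.4, -0.5, -5.9]
0.34 [  8.9 139.1] [2.9, -0.4, -6.2]
0.25 [ 11.3 132.6] [2.4, -0.3, -6.4]
```

First half of the swing, then check.

arm_command(steps=[[[0,0,0],[11,-1.5,1.4],255],[[0,0,0],[11,-1.5,1.4],255],[[0,0,0],[6.8,-0.9,0.5],255],[[0,0,0],[6.8,-0.9,-0.1],255],[[0,0,0],[6.8,-0.9,-0.7],255],[[0,0,0],[6.7,-0.9,-1.3],255],[[0,0,0],[6.5,-0.9,-1.9],255],[[0,0,0],[6.4,-0.9,-2.4],255]])

```text
clock: 20.2
position: [0.5912, 0.0551, 0.1856]
ee_rot: [0.005, 0.068, 0.998, -0.0]
contact_force: [-0.4, -2.1, 20.6]
width: 0.0001
```

```bash
python3 chk.py c8 1
```

```text
clk 20.2 pos [0.5912 0.0551 0.1856] fix xy mm [-31.9  75.2] jawyaw-fix 1.5704576560442987 z [ 9.1e-03 -9.0e-04 -1.0e+00] F [-0.4 -2.1 20.6] M [-0.13  0.23 -0.04] w 0.00012195953591286548
```

View pics/c8.png

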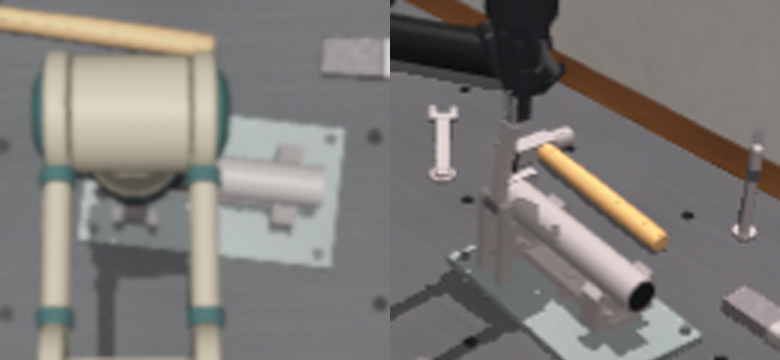

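Run:
```python
from h import *
s_=cv2.imread('pics/c8_s.png')
q=np.load('fix.npy'); c,s=np.cos(q[2]),np.sin(q[2])
W=lambda x,y,z:np.array([q[0]+(c*x-s*y)/1e3,q[1]+(s*x+c*y)/1e3,z/1e3])
tc=proj('side',[telemetry.get_state()['position'],W(-54,75,108)]); print(tc)
for th in(1.5,1.4,1.3,1.2,1.1,1.0,.9):
    X=[W(-54+100*np.cos(th),75,108+100*np.sin(th))]
    print(th,np.round(proj('side',X),1).tolist())
o=cv2.resize(s_[130:205,280:345],None,fx=8,fy=8,interpolation=cv2.INTER_CUBIC)
for p in tc: cv2.circle(o,tuple(int(v) for v in (p-[280,130])*8+4),4,(0,0,255),1)
cv2.imwrite('pics/c8z.png',o)
```

```text
[[311.200024   165.63228292]
 [304.53742259 187.90257087]]
1.5 [[307.3, 161.2]]
1.4 [[309.9, 160.6]]
1.3 [[312.3, 160.3]]
1.2 [[314.7, 160.3]]
1.1 [[316.9, 160.6]]
1.0 [[319.0, 161.1]]
0.9 [[320.9, 162.0]]
```

View pics/c8z.png

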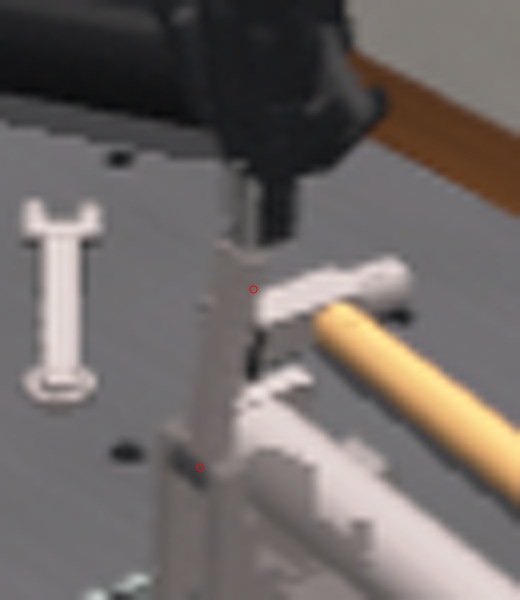

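Run:
```python
from h import *
o=[]
for f,p,cam in(('c7_s',[.5275,.0642,.1849],'side'),('c8_s',[.5912,.0551,.1856],'side')):
    im=cv2.imread(f'pics/{f}.png'); c=proj(cam,[p,np.add(p,[0,0,.02])]); print(c)
    u,v=c[0].astype(int); u-=30; v-=40
    z=cv2.resize(im[v:v+75,u:u+50],None,fx=8,fy=8,interpolation=cv2.INTER_CUBIC)
    for k in c: cv2.circle(z,tuple(int(t) for t in (k-[u,v])*8+4),4,(0,0,255),1)
    o.append(z)
cv2.imwrite('pics/cmp.png',np.hstack(o))
```

```text
[[294.25609783 171.8415209 ]
 [294.3774671  166.42931866]]
[[310.86652791 165.72278378]
 [311.11029583 160.36994477]]
```

View pics/cmp.png

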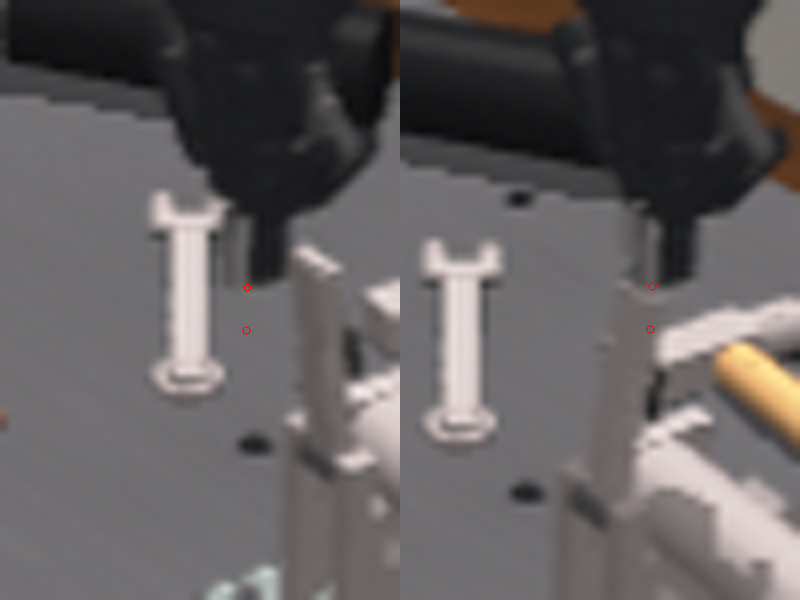

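The picture shows the finger ends about 20 mm above the reported TCP, which also matches the 36 mm chord on the pipe. The fingers ended up on top of the clamp tip, with the arm at about 1.38 rad. I'll lift, back off and go in lower.

arm_command(steps=[[[0,0,0],[0,0,6],255],[[0,0,0],[0,0,8],255],[[0,0,0],[-15,2,4],255],[[0,0,0],[-18,2.5,0],255],[[0,0,0],[-18,2.5,0],255],[[0,0,0],[-6,0.8,-15],255],[[0,0,0],[0,0,-20],255],[[0,0,0],[0,0,-5],255],[[0,0,0],[0,0,0],255],[[0,0,0],[0,0,0],255]])

```text
clock: 21.55
position: [0.5314, 0.0634, 0.1595]
ee_rot: [0.001, 0.068, 0.998, 0.0]
contact_force: [0.9, 0.3, -1.1]
width: -0.0001
```

```bash
python3 chk.py c9 1
python3 - <<'E'
from h import *
s=cv2.imread('pics/c9_s.png'); t=cv2.imread('pics/c9_t.png')
p=telemetry.get_state()['position']; c=proj('side',[p,p+[0,0,.02]])
o=cv2.resize(s[130:205,275:345],None,fx=8,fy=8,interpolation=cv2.INTER_CUBIC)
for k in c: cv2.circle(o,tuple(int(v) for v in (k-[275,130])*8+4),4,(0,0,255),1)
cv2.imwrite('pics/c9z.png',o)
E
```

```text
clk 21.55 pos [0.5314 0.0634 0.1595] fix xy mm [-92.3  75.3] jawyaw-fix 1.5703173326908495 z [ 1.2e-03  1.0e-04 -1.0e+00] F [ 0.9  0.3 -1.1] M [0.01 0.01 0.05] w -0.00012866201797794488
```

View pics/c9z.png

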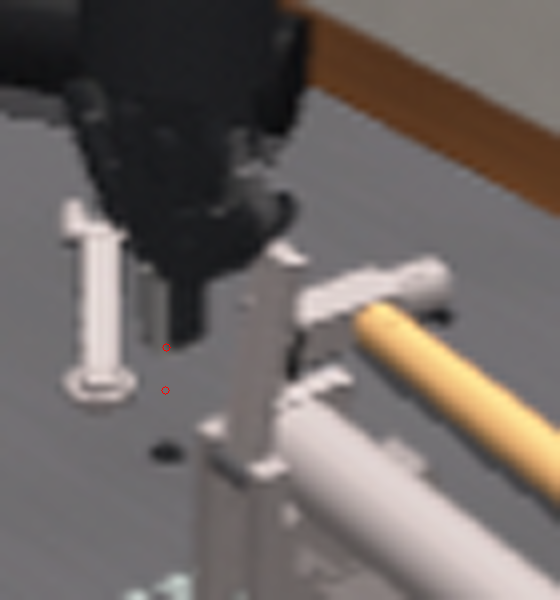

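Run:
```python
import numpy as np
r=86; q2=-.1358
w=[(-92.3,159.5)]
for th in list(np.linspace(1.33,0.25,14)):
    w.append((-54+r*np.cos(th)-5*np.sin(th)-11,88+r*np.sin(th)+5*np.cos(th)))
    p=w[-2];dx=w[-1][0]-p[0];dz=w[-1][1]-p[1]
    print(round(th,2),np.round(w[-1],1),np.round([dx*np.cos(q2),dx*np.sin(q2),dz],1).tolist())
```

```text
1.33 [-49.3 172.7] [42.6, -5.8, 13.2]
1.25 [-42.4 171.1] [6.9, -0.9, -1.6]
1.16 [-35.6 169. ] [6.8, -0.9, -2.2]
1.08 [-28.9 166.2] [6.6, -0.9, -2.7]
1.0 [-22.6 163. ] [6.3, -0.9, -3.3]
0.91 [-16.5 159.2] [6.0, -0.8, -3.8]
0.83 [-10.8 154.9] [5.7, -0.8, -4.3]
0.75 [ -5.4 150.2] [5.3, -0.7, -4.7]
0.67 [ -0.4 145. ] [4.9, -0.7, -5.2]
0.58 [  4.1 139.5] [4.5, -0.6, -5.6]
0.5 [  8.1 133.6] [4.0, -0.5, -5.9]
0.42 [ 11.6 127.3] [3.5, -0.5, -6.2]
0.33 [ 14.6 120.8] [3.0, -0.4, -6.5]
0.25 [ 17.1 114.1] [2.4, -0.3, -6.7]
```

arm_command(steps=[[[0,0,0],[14.2,-1.9,13.2],255],[[0,0,0],[14.2,-1.9,0],255],[[0,0,0],[14.2,-1.9,0],255],[[0,0,0],[6.9,-0.9,-1.6],255],[[0,0,0],[6.8,-0.9,-2.2],255],[[0,0,0],[6.6,-0.9,-2.7],255]])

```text
clock: 22.4
position: [0.5939, 0.0549, 0.1653]
ee_rot: [-0.0, 0.068, 0.998, -0.0]
contact_force: [-2.2, 0.5, 2.6]
width: 0.0002
```

```bash
python3 chk.py d1 1
python3 - <<'E'
from h import *
s=cv2.imread('pics/d1_s.png')
o=cv2.resize(s[130:205,275:345],None,fx=8,fy=8,interpolation=cv2.INTER_CUBIC)
cv2.imwrite('pics/d1z.png',o)
E
```

```text
clk 22.4 pos [0.5939 0.0549 0.1653] fix xy mm [-29.2  75.4] jawyaw-fix 1.5703290609517928 z [-6.e-04 -0.e+00 -1.e+00] F [-2.2  0.5  2.6] M [-0.01  0.46  0.02] w 0.0001739532395618059
```

View pics/d1z.png

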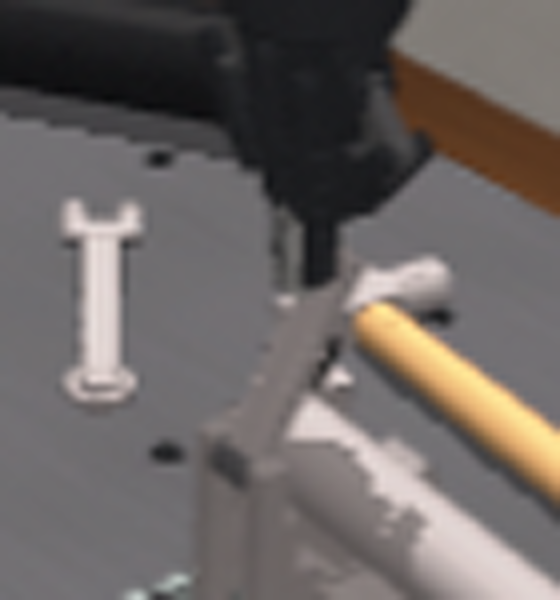

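The arm is swinging at about 3.5 N with the finger behind it. Continuing.

arm_command(steps=[[[0,0,0],[6.3,-0.9,-3.3],255],[[0,0,0],[6,-0.8,-3.8],255],[[0,0,0],[5.7,-0.8,-4.3],255],[[0,0,0],[5.3,-0.7,-4.7],255],[[0,0,0],[4.9,-0.7,-5.2],255],[[0,0,0],[4.5,-0.6,-5.6],255],[[0,0,0],[4,-0.5,-5.9],255],[[0,0,0],[3.5,-0.5,-6.2],255]])

```text
clock: 23.5
position: [0.6351, 0.0492, 0.1264]
ee_rot: [0.001, 0.068, 0.998, -0.0]
contact_force: [-0.0, -1.1, 4.0]
width: -0.0
```

```bash
python3 chk.py d2 1
python3 - <<'E'
from h import *
s=cv2.imread('pics/d2_s.png')
o=cv2.resize(s[130:205,275:345],None,fx=8,fy=8,interpolation=cv2.INTER_CUBIC)
cv2.imwrite('pics/d2z.png',o)
E
```

```text
clk 23.5 pos [0.6351 0.0492 0.1264] fix xy mm [12.4 75.4] jawyaw-fix 1.5703232092037558 z [ 1.9e-03 -2.0e-04 -1.0e+00] F [-0.  -1.1  4. ] M [-0.3  -0.08 -0.02] w -3.6333474800904274e-05
```

View pics/d2z.png

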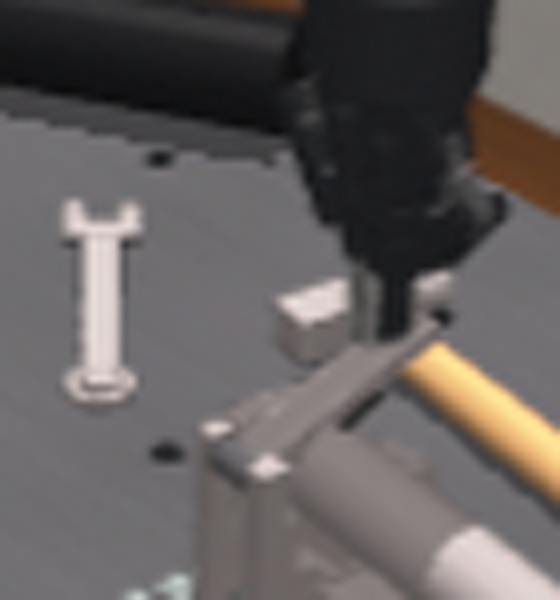

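arm_command(steps=[[[0,0,0],[3,-0.4,-6.5],255],[[0,0,0],[2.4,-0.3,-6.7],255],[[0,0,0],[1.5,-0.2,-4],255],[[0,0,0],[0.7,-0.1,-3],255],[[0,0,0],[0,0,-2],255],[[0,0,0],[0,0,0],255]])

```text
clock: 24.35
position: [0.6418, 0.0485, 0.1041]
ee_rot: [0.0, 0.068, 0.998, 0.0]
contact_force: [0.6, 0.7, 0.4]
width: -0.0004
```

arm_command(steps=[[[0,0,0],[0,0,-1.5],255],[[0,0,0],[0,0,-1.5],255],[[0,0,0],[0,0,0],255]])

```text
clock: 24.72
position: [0.6423, 0.0485, 0.1015]
ee_rot: [0.001, 0.068, 0.998, 0.0]
contact_force: [1.4, -0.4, 2.7]
width: 0.0005
```

arm_command(steps=[[[0,0,0],[0,0,-1],255],[[0,0,0],[0,0,-1],255],[[0,0,0],[0,0,0],255]])

```text
clock: 25.1
position: [0.6422, 0.0484, 0.0995]
ee_rot: [0.001, 0.068, 0.998, 0.0]
contact_force: [2.4, -0.4, 3.8]
width: 0.0
```

arm_command(steps=[[[0,0,0],[0,0,-1],255],[[0,0,0],[0,0,-1],255],[[0,0,0],[0,0,0],255]])

```text
clock: 25.48
position: [0.6421, 0.0484, 0.0977]
ee_rot: [0.001, 0.068, 0.998, 0.0]
contact_force: [2.0, -0.2, 4.3]
width: 0.0002
```

arm_command(steps=[[[0,0,0],[0,0,-1],255],[[0,0,0],[0,0,0],255]])

```text
clock: 25.72
position: [0.6421, 0.0484, 0.0975]
ee_rot: [0.001, 0.068, 0.998, 0.0]
contact_force: [0.8, 0.2, 8.2]
width: 0.0002
```

arm_command(steps=[[[0,0,0],[0,0,-1],255],[[0,0,0],[0,0,0],255]])

```text
clock: 25.98
position: [0.6422, 0.0484, 0.0973]
ee_rot: [0.001, 0.068, 0.998, 0.0]
contact_force: [-0.0, -0.5, 12.1]
width: -0.0
```

arm_command(steps=[[[0,0,0],[0,0,-1],255],[[0,0,0],[0,0,-0.7],255],[[0,0,0],[0,0,0],255],[[0,0,0],[0,0,0],255],[[0,0,0],[0,0,0],255]])

```text
clock: 26.6
position: [0.6423, 0.0484, 0.0971]
ee_rot: [0.002, 0.068, 0.998, -0.0]
contact_force: [-1.9, -0.3, 18.3]
width: 0.0004
```

```bash
python3 chk.py d3 1
```

```text
clk 26.6 pos [0.6423 0.0484 0.0971] fix xy mm [19.6 75.5] jawyaw-fix 1.570459704853745 z [ 3.2e-03 -2.0e-04 -1.0e+00] F [-1.9 -0.3 18.3] M [-0.02  0.23 -0.02] w 0.0003923439515272672
```

View pics/d3.png

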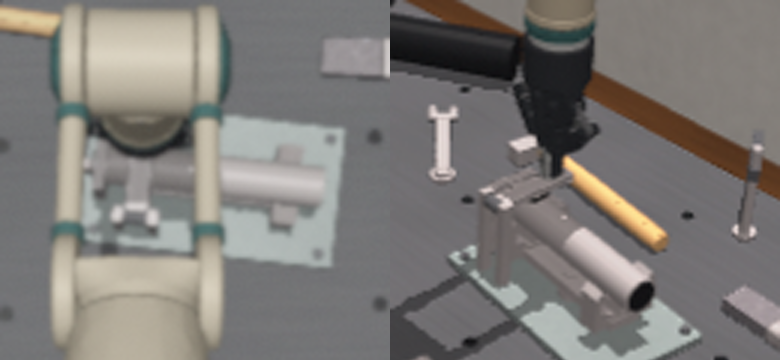

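The arm is down on the pipe with 18 N on it. Retreating straight up and clear.

arm_command(steps=[[[0,0,0],[0,0,3],255],[[0,0,0],[0,0,8],255],[[0,0,0],[0,0,25],255],[[0,0,0],[0,0,45],255],[[0,0,0],[0,0,55],255],[[0,0,0],[0,0,50],255],[[0,0,0],[-50,0,10],255],[[0,0,0],[-50,0,0],255],[[0,0,0],[-50,0,0],255],[[0,0,0],[-50,0,0],255],[[0,0,0],[0,0,0],255],[[0,0,0],[0,0,0],255]])

```text
clock: 28.2
position: [0.4416, 0.0484, 0.2894]
ee_rot: [-0.0, 0.068, 0.998, 0.0]
contact_force: [-0.5, 0.2, 0.4]
width: -0.0001
```

```bash
python3 chk.py d4 1
python3 - <<'E'
from h import *
s=cv2.imread('pics/d4_s.png');t=cv2.imread('pics/d4_t.png')
q=np.load('fix.npy'); c,sn=np.cos(q[2]),np.sin(q[2])
W=lambda x,y,z:np.array([q[0]+(c*x-sn*y)/1e3,q[1]+(sn*x+c*y)/1e3,z/1e3])
for th in(-.1,0,.07,.15): print(th,proj('side',[W(-54+100*np.cos(th),75,108+100*np.sin(th))]))
print('pipe ends', proj('top',[W(0,110,101),W(0,-110,101)]))
a=cv2.resize(s[150:245,285:365],(400,475),interpolation=cv2.INTER_CUBIC);b=cv2.resize(t[140:215,240:340],(400,300),interpolation=cv2.INTER_CUBIC)
o=np.zeros((475,800,3),np.uint8);o[:,:400]=a;o[:300,400:]=b
cv2.imwrite('pics/d4z.png',o)
E
```

```text
clk 28.2 pos [0.4416 0.0484 0.2894] fix xy mm [-179.2   48.4] jawyaw-fix 1.5702934214921436 z [-4.e-04  1.e-04 -1.e+00] F [-0.5  0.2  0.4] M [-0.01  0.02 -0.02] w -0.00013267983872343103
-0.1 [[328.34508677 181.11782143]]
0 [[328.64092513 178.60742526]]
0.07 [[328.70973405 176.89190523]]
0.15 [[328.6471595  174.98510031]]
pipe ends [[255.18458549 162.59087081]
 [327.90994787 170.59679165]]
```

View pics/d4z.png

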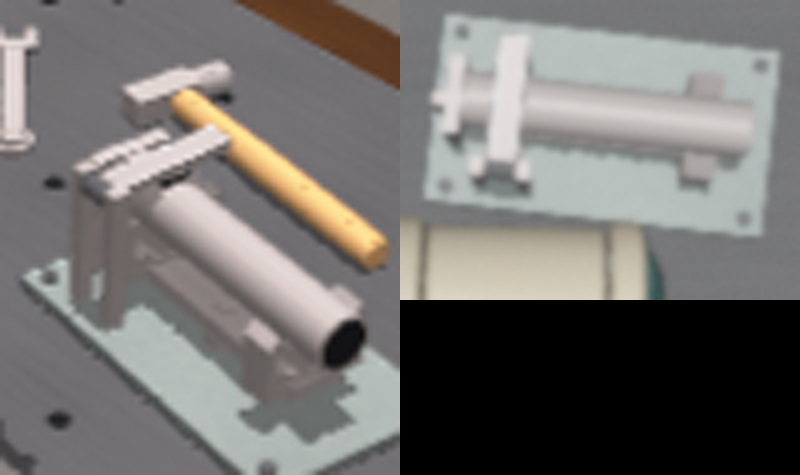

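View pics/d4_s.png

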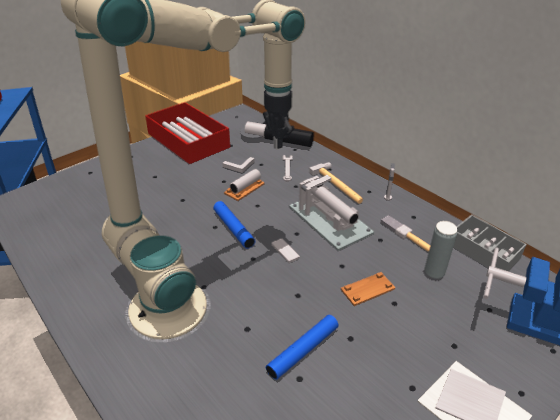

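The zoomed view shows the clamp level on the pipe, with its tip at about (330,178). In the top view the pipe's free end is at about column 328, where a butted pipe should show it. Everything else is where it was, so I'm handing in.

```bash
python3 -c "
from rig import manip; print(manip.sign_off())"
```

```text
the job is handed in; nothing more can be done
None
```

The pipe is in the V-blocks, butted against the stop, and the clamp is down on it. I handed the job in at about 28 s. No verdict came back.

**Pipe:** I lowered it short of the stop (16–20 mm by my estimates) until I felt it seat at about 9 N. Still holding it, I slid it along the Vs until it butted. The last few millimetres of command brought the force from a 4.5 N drag up to about 10 N without moving the pipe. I then eased off and let go.

**Clamp:** I pushed it over from behind with closed fingers and pressed it to about 18 N near the tip.

**Last checks:**
- The clamp stayed near level (about 0.02–0.07 rad) after I let go. I judged this from the pictures and did not test its tightness by pulling on it.
- The free end of the pipe shows within about 1–2 pixels of where a butted pipe should be.
- The other things look undisturbed.
- The arm is clear and touching nothing.

**What disagreed or went wrong:**
- **Finger length:** the real finger ends sit about 20 mm behind the reported TCP. The pipe was therefore gripped about 10 mm above its axis (36 mm reading instead of 42), but it held.
- **First clamp push:** because of that offset, the fingers landed on top of the clamp tip with about 20 N at the reading. I backed off and went in lower, and the clamp then swung over at about 4 N.
- **Pipe position in the grip:** the side-view fit put the pipe's middle 3–4 mm off the TCP along its axis, while the feel of the stop gave about 1.5 mm. I went by feel.

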